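Take two filter-test stacks apart onto their colour-coded pads

ROBOT

A 7-joint arm with a two-finger parallel gripper is mounted at the origin on the work surface. World frame = base frame: x ahead of the robot, y to its left, z up, the work surface at z = 0. Lengths are in m, angles in rad, forces in N, time in s.
With the tool pointing down it reaches from about 0.425 to 0.925 m from the base axis. Payload 6.8 kg.
Tool frame: the origin (TCP) lies between the finger pads; the fingertips stand arm.tips_ahead ahead of it and the grasp point (between the pads) lies 3 mm ahead of it (arm.tips_ahead is the distance from the TCP to the fingertips, in m); x points along the fingers, y is the direction in which the jaws open and shut, and the axes are right-handed (so a half turn about x gives the same grasp; the last joint's range is limited). The gripper opens to 88 mm and grips with 3 to 60 N. Pads are 20 mm wide; open, the fingers measure 115 mm over their backs; the gripper's body (75 mm by 178 mm) begins 61 mm behind the grasp point.
Start: joints at [-1.227, 0.477, 0.022, 1.555, -0.011, 1.109, -0.083], TCP at [0.295, 0.607, 0.245] pointing down, gripper open.
Joint ranges: [-2.96, 2.96], [-0.34, 2.1], [-1.41, 1.46], [0.24, 2.44], [-1.37, 4.51], [0.17, 1.92], [-2.96, 2.96]. Speed limits (rad/s): [2.39, 2.39, 3.14, 3.14, 3.14, 3.14, 3.14].

INTERFACE

Orientations are given as a 3x3 rotation matrix whose columns are the frame's x, y, z axes.
In Python, from rig import arm, capture, camera_model gives the robot as it stands.
- The arm moves only by the tool arm_command, never from a script. Its argument "rows" is a list of rows, each an object with "gripper": the closure in counts, from 0 (fully open) to 255 (shut); "slide": the shift along the tool's x, y, z in mm, a list of three; "delta_rot": the turn, a rotation vector about the tool's x, y, z in degrees, a list of three. In form: [{"gripper": gripper, "slide": [dx, dy, dz], "delta_rot": [ax, ay, az]}, ...]. A call has exactly 10 rows; each row shifts and turns the commanded pose from where the row before left it, along the tool's axes as they then stand; what a row does not reach is not made up. A row lasts 1/8 s, in which the tool goes at most 62.5 mm and 10.7 degrees, less where a joint would pass 70% of its speed; a pose out of reach is approached as far as the arm can. A call is refused whole if a number of a shift passes 62.5 or a number of a turn 10.7, either way. A call with a gripper value outside its range is refused whole. The fingers move at their own pace and stop on an object; "newtons" is the grip in N (left out, the last holds). Time passes only in rows, so rows that do not move let the fingers close, or fill a call up. It gives the time, the measured TCP pose, the force and the opening at its end, in the units of the state.
- arm.sense(): the state, without advancing time (a new reading comes with each control period).
- capture(name): name is "side" or "top"; returns (picture, depth): 420x560x3 uint8, red, green, blue; 420x560 float32, m along the optical axis (not along the pixel's ray), 0 where there is no reading.
- camera_model(name): a dict with "camera_matrix" (3x3 intrinsics, pixels), "position" and "rotation" of the camera in the world. Camera axes: x right, y up, looking along -z (the intrinsics and any distortion apply to the point x, -y, -z); pixel columns grow to the right and rows downward; lengths in m; the calibration is good to about 2 mm. A picture is of the moment at which its call begins. camera_model takes no time and is no camera call.
- arm.sign_off(): hands the job in, once; it reports no verdict.
The state is a dict: "t": time; "joint_positions": joint angles; "qd": joint speeds; "tau": joint torques, N m; "tool_pos": TCP position; "tool_rot": TCP orientation; "ft_force": force on the tool from outside, world axes, zero at the start; "moment": the same for the moment, N m; "gripper_width": finger opening in m.
Only numpy, scipy, OpenCV 4.12 (cv2) and the standard library are available. Lean on these libraries where they do the work, as an engineer would, in place of code of your own. Each camera call takes 0.05 s, during which the arm holds its last target.

TASK

The leak test is over: take the two stacks of filter-holder parts on the steel stands apart, and set each of the five parts down gently, upright, in the middle of the pad of its own colour. Keep the parts upright all the way, never letting one tip over, and let go of them all.

Things in the scene. Friction and masses are not known exactly. Their poses are not given: they have to be found in the camera images.
- base_yellow: Yellow filter-holder base: ribbed plastic disc, diameter 66, height 32 mm, flat top, 85 to 170 g. Starts lowest in one of the two stacks, on a fixed dark steel stand plate (diameter 88, top 8 mm above the bench); a collar on it leaves only its outer ring in view. Only rests there, not joined. Origin: centre of underside; z up; round, yaw does not matter.
- base_green: Green filter-holder base: ribbed plastic disc, diameter 66, height 32 mm, flat top, 85 to 170 g. Starts lowest in one of the two stacks, on a fixed dark steel stand plate (diameter 88, top 8 mm above the bench); a collar on it leaves only its outer ring in view. Only rests there, not joined. Origin: centre of underside; z up; round, yaw does not matter.
- collar_red: Red collar: ribbed solid plastic disc, diameter 50, height 30 mm, flat top, 50 to 100 g. Starts on either of the two bases, its underside 40 mm above the bench. Only rests there, not joined. Origin: centre of underside; z up; round, yaw does not matter.
- collar_white: White collar: ribbed solid plastic disc, diameter 50, height 30 mm, flat top, 50 to 100 g. Starts on either of the two bases, its underside 40 mm above the bench. Only rests there, not joined. Origin: centre of underside; z up; round, yaw does not matter.
- cap_blue: Blue cap: ribbed plastic disc, diameter 34, height 28 mm, plus a steel nipple on top (diameter 10, 5 mm high), 28 to 56 g. Starts on either of the two collars, its underside 70 mm above the bench. Only rests there, not joined. Origin: centre of underside; z up; round, yaw does not matter.
- pad_yellow: Yellow storage pad: a flat round plastic disc fixed to the bench, diameter 96, thickness 8 mm, with a thin grey ring round its middle that is just wider than the yellow part. Place for the yellow base. Origin: centre of its underside, on the bench; its top is 8 mm above the origin. It stands empty at the start.
- pad_green: Green storage pad: a flat round plastic disc fixed to the bench, diameter 96, thickness 8 mm, with a thin grey ring round its middle that is just wider than the green part. Place for the green base. Origin: centre of its underside, on the bench; its top is 8 mm above the origin. It stands empty at the start.
- pad_red: Red storage pad: a flat round plastic disc fixed to the bench, diameter 96, thickness 8 mm, with a thin grey ring round its middle that is just wider than the red part. Place for the red collar. Origin: centre of its underside, on the bench; its top is 8 mm above the origin. It stands empty at the start.
- pad_white: White storage pad: a flat round plastic disc fixed to the bench, diameter 96, thickness 8 mm, with a thin grey ring round its middle that is just wider than the white part. Place for the white collar. Origin: centre of its underside, on the bench; its top is 8 mm above the origin. It stands empty at the start.
- pad_blue: Blue storage pad: a flat round plastic disc fixed to the bench, diameter 96, thickness 8 mm, with a thin grey ring round its middle that is just wider than the blue part. Place for the blue cap. Origin: centre of its underside, on the bench; its top is 8 mm above the origin. It stands empty at the start.
Things that resemble listed ones, but are neither listed nor needed, are in the scene too. Of the things like the collar_red, leave any that is pink; of the rest the larger one is meant.

How it is judged:
At the end, for the whole second after the job is handed in: Each of the five parts stands upright (within 0.1 rad) and at rest, flat on the top of the pad of its own colour, its centre within 15 mm of the pad's centre (horizontal distance between base_yellow and pad_yellow below 0.015 m and z of base_yellow in the frame of pad_yellow between 0.005 and 0.011 m and angle between each of base_yellow, base_green, collar_red, collar_white, cap_blue's own z axis and vertical below 0.1 rad and linear speed of each of base_yellow, base_green, collar_red, collar_white, cap_blue below 0.02 m/s and angular speed of each of base_yellow, base_green, collar_red, collar_white, cap_blue below 0.3 rad/s and horizontal distance between base_green and pad_green below 0.015 m and z of base_green in the frame of pad_green between 0.005 and 0.011 m and horizontal distance between collar_red and pad_red below 0.015 m and z of collar_red in the frame of pad_red between 0.005 and 0.011 m and horizontal distance between collar_white and pad_white below 0.015 m and z of collar_white in the frame of pad_white between 0.005 and 0.011 m and horizontal distance between cap_blue and pad_blue below 0.015 m and z of cap_blue in the frame of pad_blue between 0.005 and 0.011 m); the robot touches nothing.
It fails at once if a part is tipped over (leans more than 0.9 rad) (angle between any of base_yellow, base_green, collar_red, collar_white, cap_blue's own z axis and vertical above 0.9 rad).
It fails at once if a part is dropped or thrown onto its pad (moves faster than 0.5 m/s within the last 30 mm above it) ((horizontal distance between base_yellow and pad_yellow below 0.048 m and z of base_yellow in the frame of pad_yellow below 0.038 m and linear speed of base_yellow above 0.5 m/s) or (horizontal distance between base_green and pad_green below 0.048 m and z of base_green in the frame of pad_green below 0.038 m and linear speed of base_green above 0.5 m/s) or (horizontal distance between collar_red and pad_red below 0.048 m and z of collar_red in the frame of pad_red below 0.038 m and linear speed of collar_red above 0.5 m/s) or (horizontal distance between collar_white and pad_white below 0.048 m and z of collar_white in the frame of pad_white below 0.038 m and linear speed of collar_white above 0.5 m/s) or (horizontal distance between cap_blue and pad_blue below 0.048 m and z of cap_blue in the frame of pad_blue below 0.038 m and linear speed of cap_blue above 0.5 m/s)).
It also fails if it takes over 128 s, if anything falls off the work surface, if the arm or the gripper's body presses on something with over 40 N, if the wrist force passes 120 N, or if a joint passes its speed limit or range.

## Working session

There is one attempt and no reset: what is moved stays moved. The work goes in short steps, Python scripts to look and compute and a tool call to move; the robot and the scene stay as the last step left them, time stands still between calls to the robot, and variables do not carry over. Pictures are saved under pics/ and viewed, and the job is handed in when it is done.

Besides the shell and the picture viewer there is one more tool, called after "Call:" as name(argument=value, ...), one argument or row to a line, values as JSON. arm_command: Moves the arm, as the interface text tells. Its arguments: {"type":"object","properties":{"rows":{"type":"array"},"newtons":{"type":"number"}},"required":["rows"]}

```bash
ls; mkdir -p pics
python3 - <<'E'
from rig import arm,capture,camera_model
import cv2,numpy as np
print(arm.tips_ahead); s=arm.sense(); print({k:np.round(v,4).tolist() for k,v in s.items()})
for n in("side","top"):
    p,d=capture(n); cv2.imwrite(f"pics/{n}0.png",p[:,:,::-1]); np.save(f"{n}_d.npy",d); np.save(f"{n}_p.npy",p)
    print(n,camera_model(n))
E
```

```text
pics
0.022
{'t': 0.0, 'joint_positions': [-1.2271, 0.4778, 0.0223, 1.5564, -0.0115, 1.1093, -0.0831], 'qd': [-0.0004, 0.0002, 0.0009, -0.0017, 0.0002, -0.0013, -0.0009], 'tau': [-0.0003, -58.2842, 1.534, -27.2611, -0.0545, 0.0168, 0.0002], 'tool_pos': [0.2945, 0.6068, 0.2437], 'tool_rot': [[-0.0007, 0.4366, 0.8997], [-0.0016, 0.8997, -0.4366], [-1.0, -0.0018, 0.0001]], 'ft_force': [0.4625, -0.3532, 0.56], 'moment': [-0.0738, 0.0294, -0.0168], 'gripper_width': 0.0876}
side {'camera_matrix': array([[414.0125629 ,   0.        , 272.53916625],
       [  0.        , 414.0125629 , 207.74588595],
       [  0.        ,   0.        ,   1.        ]]), 'position': array([ 0.44627947, -0.48890224,  0.68436025]), 'rotation': array([[ 0.97840224,  0.1462624 , -0.14606974],
       [-0.20584178,  0.75408374, -0.62368812],
       [ 0.0189267 ,  0.64028511,  0.76790413]])}
top {'camera_matrix': array([[453.68900677,   0.        , 275.94714831],
       [  0.        , 453.68900677, 217.83044129],
       [  0.        ,   0.        ,   1.        ]]), 'position': array([0.38275121, 0.00810821, 1.03237336]), 'rotation': array([[ 0.00957984,  0.98022959, -0.19763143],
       [-0.9999457 ,  0.01020156,  0.00212793],
       [ 0.00410201,  0.19760032,  0.98027409]])}
```

View pics/side0.png

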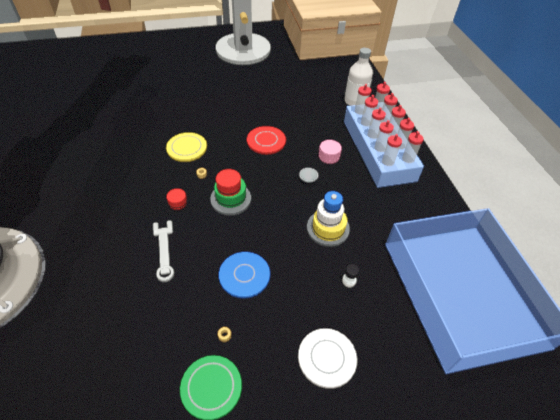

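View pics/top0.png

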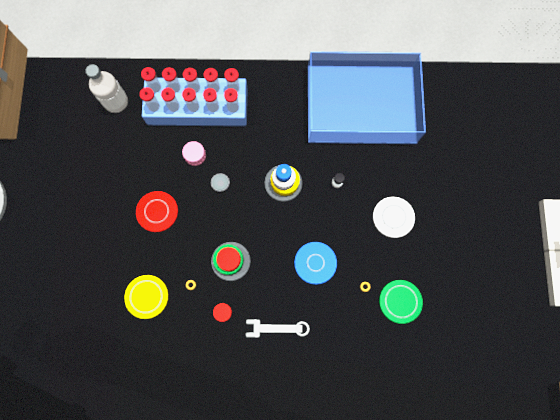

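In the side view, red-like objects are the red disc on the green base (228,182), a smaller loose red disc (177,198) and a pink disc (330,152). The larger non-pink one is on the stack, so that should be collar_red. The other stack, at (330,215), is blue on white on yellow. Next I'll measure everything and look at an enlarged crop.

```bash
cat > h.py <<'E'
import numpy as np,cv2
from rig import arm,capture,camera_model
def ray(n,u,v):
    c=camera_model(n);K=c["camera_matrix"]
    d=np.array([(u-K[0,2])/K[0,0],-(v-K[1,2])/K[1,1],-1.0]); return np.array(c["position"]),np.array(c["rotation"])@d
def onz(n,u,v,z):
    o,d=ray(n,u,v); return o+d*((z-o[2])/d[2])
def pts(n,uv,z):
    return np.array([onz(n,u,v,z)[:2] for u,v in uv])
R={'red':lambda h,s,v:((h<6)|(h>174))&(s>180)&(v>90),'yellow':lambda h,s,v:(h>22)&(h<34)&(s>150)&(v>90),
'green':lambda h,s,v:(h>55)&(h<85)&(s>120)&(v>50),'blue':lambda h,s,v:(h>100)&(h<115)&(s>170)&(v>90),'white':lambda h,s,v:(s<45)&(v>170)}
def blobs(n,p,col,z,amin=40):
    h=cv2.cvtColor(p,cv2.COLOR_RGB2HSV).astype(int);m=R[col](h[...,0],h[...,1],h[...,2]).astype(np.uint8)
    cs,_=cv2.findContours(m,cv2.RETR_EXTERNAL,cv2.CHAIN_APPROX_NONE);o=[]
    for c in cs:
        if cv2.contourArea(c)<amin: continue
        q=pts(n,c[:,0,:],z).astype(np.float32); (x,y),r=cv2.minEnclosingCircle(q*1000)
        (ex,ey),ax,_=cv2.fitEllipse((q*1000).reshape(-1,1,2))
        M=c[:,0].mean(0); o.append((M.round().astype(int).tolist(),round(ex,1),round(ey,1),np.round(ax,1).tolist(),round(2*r,1)))
    return o
E
python3 - <<'E'
from h import *
for n in("side","top"):
    p=np.load(n+"_p.npy")
    for c,zs in dict(red=(.008,.07),yellow=(.008,.04),green=(.008,.04),blue=(.008,.098),white=(.008,.07)).items():
        for z in zs:
            print(n,c,z,*[b for b in blobs(n,p,c,z) if b[4]<150 and b[4]>25],sep="\n   ")
p=np.load("side_p.npy")[125:285,150:370]; cv2.imwrite("pics/crop0.png",cv2.resize(p,None,fx=3.5,fy=3.5,interpolation=cv2.INTER_CUBIC)[:,:,::-1])
E
```

```text
side
   red
   0.008
   ([177, 202], 377.7, 120.3, [34.6, 45.0], 48.2)
   ([228, 181], 493.1, 157.6, [53.8, 74.5], 75.6)
   ([262, 144], 603.9, 277.9, [90.4, 95.0], 103.4)
side
   red
   0.07
   ([177, 202], 384.0, 64.5, [31.4, 40.9], 43.8)
   ([228, 181], 488.8, 98.3, [48.9, 67.7], 68.7)
   ([262, 144], 589.5, 207.6, [82.1, 86.3], 94.0)
side
   yellow
   0.008
   ([327, 232], 678.5, -6.7, [59.7, 69.9], 65.7)
   ([187, 150], 410.1, 291.5, [96.2, 102.4], 105.1)
side
   yellow
   0.04
   ([327, 232], 667.5, -29.5, [56.9, 66.6], 62.6)
   ([187, 150], 411.8, 254.5, [91.7, 97.5], 100.1)
side
   green
   0.008
   ([211, 387], 405.5, -275.3, [96.0, 97.2], 99.0)
   ([230, 194], 493.3, 135.8, [64.4, 107.0], 88.9)
side
   green
   0.04
   ([211, 387], 407.4, -285.4, [91.5, 92.6], 94.4)
   ([230, 194], 491.1, 106.2, [61.4, 102.0], 84.7)
side
   blue
   0.008
   ([331, 199], 707.4, 57.6, [34.5, 55.5], 56.7)
side
   blue
   0.098
   ([331, 199], 672.6, -15.1, [29.9, 48.1], 49.1)Traceback (most recent call last):
  File "<stdin>", line 6, in <module>
  File "h.py", line 17, in blobs
    q=pts(n,c[:,0,:],z).astype(np.float32); (x,y),r=cv2.minEnclosingCircle(q*1000)
      ~~~^^^^^^^^^^^^^^
  File "h.py", line 9, in pts
    return np.array([onz(n,u,v,z)[:2] for u,v in uv])
                     ~~~^^^^^^^^^
  File "h.py", line 7, in onz
    o,d=ray(n,u,v); return o+d*((z-o[2])/d[2])
        ~~~^^^^^^^
  File "h.py", line 4, in ray
    c=camera_model(n);K=c["camera_matrix"]
ValueError: time passes only in moves, steps and waits
```

```bash
python3 - <<'E'
s=open('h.py').read()
s=s.replace("def ray(n,u,v):\n    c=camera_model(n)","CM={n:camera_model(n) for n in('side','top')}\ndef ray(n,u,v):\n    c=CM[n]")
s=s.replace("(h>100)&(h<115)&(s>170)","(h>100)&(h<112)&(s>190)").replace("(s<45)&(v>170)","(s<45)&(v>190)")
open('h.py','w').write(s)
E
python3 - <<'E'
from h import *
for n in("side","top"):
    p=np.load(n+"_p.npy")
    for c,zs in dict(red=(.008,.07),yellow=(.008,.04),green=(.008,.04),blue=(.008,.098),white=(.008,.07)).items():
        for z in zs:
            print(n,c,z,*[b for b in blobs(n,p,c,z) if b[4]<150 and b[4]>25],sep="\n   ")
p=np.load("side_p.npy")[125:285,150:370]; cv2.imwrite("pics/crop0.png",cv2.resize(p,None,fx=3.5,fy=3.5,interpolation=cv2.INTER_CUBIC)[:,:,::-1])
p=np.load("top_p.npy")[130:350,110:430]; cv2.imwrite("pics/crop1.png",cv2.resize(p,None,fx=2.5,fy=2.5,interpolation=cv2.INTER_CUBIC)[:,:,::-1])
E
```

```text
side
   red
   0.008
   ([177, 202], 377.7, 120.3, [34.6, 45.0], 48.2)
   ([228, 181], 493.1, 157.6, [53.8, 74.5], 75.6)
   ([262, 144], 603.9, 277.9, [90.4, 95.0], 103.4)
side
   red
   0.07
   ([177, 202], 384.0, 64.5, [31.4, 40.9], 43.8)
   ([228, 181], 488.8, 98.3, [48.9, 67.7], 68.7)
   ([262, 144], 589.5, 207.6, [82.1, 86.3], 94.0)
side
   yellow
   0.008
   ([327, 232], 678.5, -6.7, [59.7, 69.9], 65.7)
   ([187, 150], 410.1, 291.5, [96.2, 102.4], 105.1)
side
   yellow
   0.04
   ([327, 232], 667.5, -29.5, [56.9, 66.6], 62.6)
   ([187, 150], 411.8, 254.5, [91.7, 97.5], 100.1)
side
   green
   0.008
   ([211, 387], 405.5, -275.3, [96.0, 97.2], 99.0)
   ([230, 194], 493.3, 135.8, [64.4, 107.0], 88.9)
side
   green
   0.04
   ([211, 387], 407.4, -285.4, [91.5, 92.6], 94.4)
   ([230, 194], 491.1, 106.2, [61.4, 102.0], 84.7)
side
   blue
   0.008
side
   blue
   0.098
side
   white
   0.008
   ([327, 358], 597.5, -267.4, [93.7, 94.9], 96.5)
   ([163, 247], 344.0, 6.3, [34.6, 151.5], 138.4)
   ([330, 211], 696.5, 35.8, [50.1, 53.6], 58.7)
   ([308, 174], 674.8, 144.9, [27.6, 32.7], 3
[... 2906 characters left out ...]
198], 630.8, 643.4, [7.3, 67.4], 67.3)
   ([220, 182], 674.1, 138.3, [35.6, 38.6], 40.5)
   ([283, 178], 690.7, -10.8, [48.9, 51.4], 54.5)
   ([193, 151], 748.6, 204.8, [45.6, 45.9], 47.7)
   ([102, 83], 919.4, 433.9, [58.3, 61.6], 64.8)
   ([92, 70], 955.8, 462.4, [25.8, 27.2], 29.0)
top
   white
   0.07
   ([273, 328], 344.9, 9.7, [32.8, 145.8], 131.5)
   ([394, 217], 582.4, -248.9, [88.4, 89.2], 90.7)
   ([1, 198], 615.8, 605.0, [6.8, 63.3], 63.2)
   ([220, 182], 656.4, 130.4, [33.5, 36.3], 38.0)
   ([283, 178], 672.1, -9.7, [45.9, 48.3], 51.2)
   ([193, 151], 726.5, 192.9, [42.8, 43.1], 44.9)
   ([102, 83], 887.0, 408.2, [54.8, 57.9], 60.9)
   ([92, 70], 921.1, 434.9, [24.3, 25.5], 27.2)
```

View pics/crop0.png

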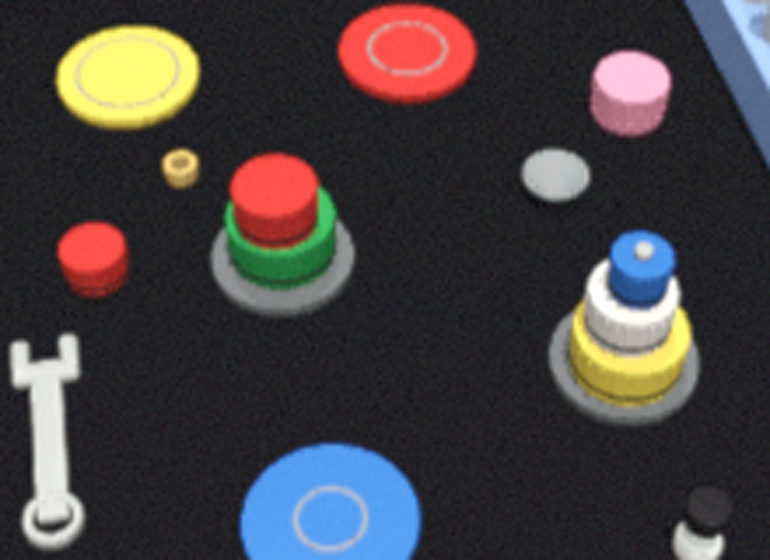

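View pics/crop1.png

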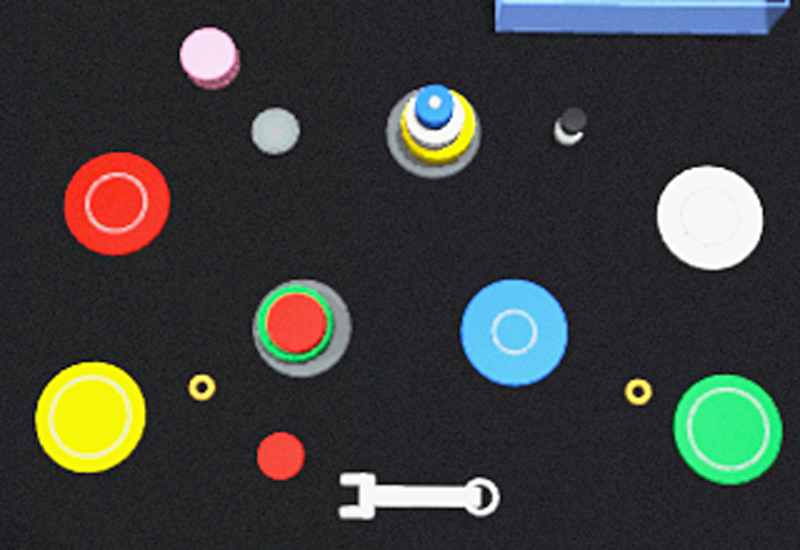

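The crop confirms it. The stack red (diameter about 50 mm, on green) is collar_red, the loose red disc is about 40 mm, and the pink one is left alone. I'll fix the blue mask next.

Run:
```python
from h import *
p=np.load("top_p.npy");hs=cv2.cvtColor(p,cv2.COLOR_RGB2HSV);print(hs[262,330],hs[262,316],hs[172,280],hs[176,286]);
q=np.load("side_p.npy");hq=cv2.cvtColor(q,cv2.COLOR_RGB2HSV);print(hq[285,244],hq[196,331],hq[205,331])
R['blue']=lambda h,s,v:(h>98)&(h<118)&(s>120)&(v>90)
for n,pp in(("top",p),("side",q)):
  for z in(.008,.098): print(n,z,*[b for b in blobs(n,pp,'blue',z) if b[4]<160],sep="\n  ")
# nipple both views ; stand plates
for n,pp,roi in(("top",p,(255,150,310,205)),("side",q,(300,180,355,245))):
  x0,y0,x1,y1=roi; cv2.imwrite(f"pics/st_{n}.png",cv2.resize(pp[y0:y1,x0:x1],None,fx=9,fy=9,interpolation=cv2.INTER_NEAREST)[:,:,::-1])
# top surfaces from depth: world points of side/top depth
for n in("top","side"):
  d=np.load(n+"_d.npy");c=CM[n];K=c["camera_matrix"]
  v,u=np.mgrid[0:420,0:560]
  P=np.stack([(u-K[0,2])/K[0,0]*d,-(v-K[1,2])/K[1,1]*d,-d],-1)@np.array(c["rotation"]).T+c["position"]
  for nm,z,x,y in(("red",.07,.487,.107),("white",.07,.672,-.01),("cap",.098,.67,-.01),("green",.04,.49,.11),("yel",.04,.674,-.012)):
    m=(d>0)&(abs(P[...,2]-z)<.004)&(np.hypot(P[...,0]-x,P[...,1]-y)<.05)
    if m.sum()>5:
      r=P[m]; (cx,cy),rr=cv2.minEnclosingCircle((r[:,:2]*1000).astype(np.float32)); print(n,nm,m.sum(),r[:,2].mean().round(4),round(cx,1),round(cy,1),round(2*rr,1))
```

```text
[ 99 154 247] [ 99 153 247] [101 182 248] [100 174 248]
[106 161 243] [110  63 201] [107 178 166]
top
  0.008
  ([315, 262], 487.5, -83.8, [95.6, 96.3], 98.4)
  ([283, 172], 699.5, -10.4, [33.8, 41.8], 42.7)
top
  0.098
  ([315, 262], 478.3, -75.8, [87.2, 87.8], 89.8)
  ([283, 172], 671.7, -8.8, [30.8, 38.1], 39.0)
side
  0.008
  ([543, 325], 982.4, -289.6, [11.3, 39.3], 42.3)
  ([244, 274], 489.4, -86.1, [96.5, 99.3], 101.0)
  ([333, 201], 707.2, 55.4, [39.2, 62.6], 62.4)
side
  0.098
  ([543, 325], 911.1, -316.1, [9.8, 34.1], 36.7)
  ([244, 274], 483.7, -139.7, [83.7, 86.1], 87.6)
  ([333, 201], 672.5, -17.0, [34.0, 54.2], 54.1)
top red 421 0.0695 488.5 108.4 50.6
top white 169 0.0693 672.2 -9.0 50.2
top cap 176 0.0975 674.7 -7.5 34.0
top green 233 0.0394 491.0 112.2 66.1
top yel 170 0.0395 674.3 -12.0 65.4
side red 364 0.0705 490.2 105.9 51.8
side white 216 0.0704 673.2 -11.5 51.4
side cap 195 0.0981 674.8 -9.2 37.1
side green 192 0.0403 491.7 108.5 66.5
side yel 290 0.0403 674.8 -15.1 66.6
```

View pics/st_top.png

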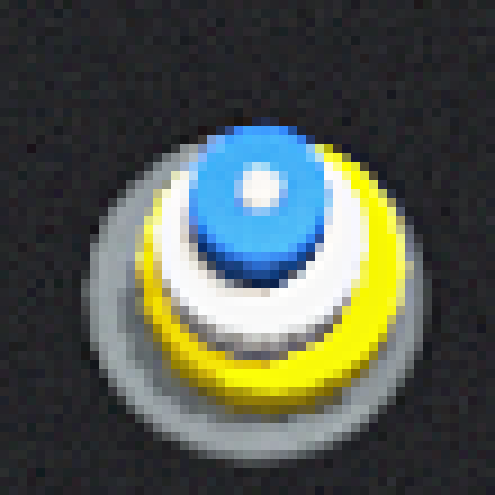

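Call:
arm_command(
  rows=[
    {"gripper": 0,"slide": [0,0,0],"delta_rot": [10.7,0,0]},
    {"gripper": 0,"slide": [0,0,0],"delta_rot": [10.7,0,0]},
    {"gripper": 0,"slide": [0,0,0],"delta_rot": [10.7,0,0]},
    {"gripper": 0,"slide": [0,0,0],"delta_rot": [10.7,0,0]},
    {"gripper": 0,"slide": [0,0,0],"delta_rot": [10.7,0,0]},
    {"gripper": 0,"slide": [0,0,0],"delta_rot": [10.6,0,0]},
    {"gripper": 0,"slide": [0,0,60],"delta_rot": [0,0,0]},
    {"gripper": 0,"slide": [0,0,60],"delta_rot": [0,0,0]},
    {"gripper": 0,"slide": [0,0,60],"delta_rot": [0,0,0]},
    {"gripper": 0,"slide": [0,0,0],"delta_rot": [0,0,0]},
  ],
  newtons=15,
)

```text
t: 1.35
tool_pos: [0.2952, 0.4223, 0.2442]
tool_rot: [[-0.002, 1.0, -0.005], [-0.003, -0.005, -1.0], [-1.0, -0.002, 0.003]]
ft_force: [-0.6, 0.9, 0.7]
gripper_width: 0.088
```

The depth-based circles match the stated diameters and heights: cap 34 mm at z 0.098, collars 50 mm at 0.070, bases 66 mm at 0.040. The two views agree to within 3 mm. Next I'll move above the cap at (0.675, -0.008).

Call:
arm_command(
  rows=[
    {"gripper": 0,"slide": [0,38,43],"delta_rot": [0,0,0]},
    {"gripper": 0,"slide": [0,38,43],"delta_rot": [0,0,0]},
    {"gripper": 0,"slide": [0,38,43],"delta_rot": [0,0,0]},
    {"gripper": 0,"slide": [0,38,43],"delta_rot": [0,0,0]},
    {"gripper": 0,"slide": [0,38,43],"delta_rot": [0,0,0]},
    {"gripper": 0,"slide": [0,38,43],"delta_rot": [0,0,0]},
    {"gripper": 0,"slide": [0,38,43],"delta_rot": [0,0,0]},
    {"gripper": 0,"slide": [0,38,43],"delta_rot": [0,0,0]},
    {"gripper": 0,"slide": [0,38,43],"delta_rot": [0,0,0]},
    {"gripper": 0,"slide": [0,38,43],"delta_rot": [0,0,0]},
  ],
)

```text
t: 2.6
tool_pos: [0.6768, -0.0027, 0.2441]
tool_rot: [[0.0, 1.0, 0.002], [0.0, 0.002, -1.0], [-1.0, 0.0, -0.0]]
ft_force: [-0.0, 0.1, -0.4]
gripper_width: 0.0878
```

Call:
arm_command(
  rows=[
    {"gripper": 0,"slide": [0,0,0],"delta_rot": [0,0,0]},
    {"gripper": 0,"slide": [0,0,0],"delta_rot": [0,0,0]},
    {"gripper": 0,"slide": [25,0,0],"delta_rot": [0,0,0]},
    {"gripper": 0,"slide": [25,0,0],"delta_rot": [0,0,0]},
    {"gripper": 0,"slide": [25,0,0],"delta_rot": [0,0,0]},
    {"gripper": 0,"slide": [25,0,0],"delta_rot": [0,0,0]},
    {"gripper": 0,"slide": [0,0,0],"delta_rot": [0,0,0]},
    {"gripper": 0,"slide": [0,0,0],"delta_rot": [0,0,0]},
    {"gripper": 0,"slide": [0,0,0],"delta_rot": [0,0,0]},
    {"gripper": 0,"slide": [0,0,0],"delta_rot": [0,0,0]},
  ],
)

```text
t: 3.85
tool_pos: [0.6753, -0.0025, 0.1456]
tool_rot: [[0.002, 1.0, 0.0], [0.0, 0.0, -1.0], [-1.0, 0.002, -0.0]]
ft_force: [-0.3, 0.6, -0.8]
gripper_width: 0.0877
```

Call:
arm_command(
  rows=[
    {"gripper": 0,"slide": [12,0,6],"delta_rot": [0,0,0]},
    {"gripper": 0,"slide": [12,0,0],"delta_rot": [0,0,0]},
    {"gripper": 0,"slide": [12,0,0],"delta_rot": [0,0,0]},
    {"gripper": 0,"slide": [12,0,0],"delta_rot": [0,0,0]},
    {"gripper": 0,"slide": [0,0,0],"delta_rot": [0,0,0]},
    {"gripper": 80,"slide": [0,0,0],"delta_rot": [0,0,0]},
    {"gripper": 120,"slide": [0,0,0],"delta_rot": [0,0,0]},
    {"gripper": 255,"slide": [0,0,0],"delta_rot": [0,0,0]},
    {"gripper": 255,"slide": [0,0,0],"delta_rot": [0,0,0]},
    {"gripper": 255,"slide": [0,0,0],"delta_rot": [0,0,0]},
  ],
  newtons=15,
)

```text
t: 5.1
tool_pos: [0.6749, -0.0086, 0.0968]
tool_rot: [[0.0, 1.0, 0.0], [0.0, 0.0, -1.0], [-1.0, 0.0, -0.0]]
ft_force: [0.3, 0.6, -0.2]
gripper_width: 0.0413
```

Call:
arm_command(
  rows=[
    {"gripper": 255,"slide": [0,0,0],"delta_rot": [0,0,0]},
    {"gripper": 255,"slide": [0,0,0],"delta_rot": [0,0,0]},
    {"gripper": 255,"slide": [0,0,0],"delta_rot": [0,0,0]},
    {"gripper": 255,"slide": [0,0,0],"delta_rot": [0,0,0]},
    {"gripper": 255,"slide": [-5,0,0],"delta_rot": [0,0,0]},
    {"gripper": 255,"slide": [-10,0,0],"delta_rot": [0,0,0]},
    {"gripper": 255,"slide": [-20,0,0],"delta_rot": [0,0,0]},
    {"gripper": 255,"slide": [-15,0,0],"delta_rot": [0,0,0]},
    {"gripper": 255,"slide": [0,0,0],"delta_rot": [0,0,0]},
    {"gripper": 255,"slide": [0,0,0],"delta_rot": [0,0,0]},
  ],
)

```text
t: 6.35
tool_pos: [0.6746, -0.0085, 0.1466]
tool_rot: [[-0.0, 1.0, 0.0], [0.0, 0.0, -1.0], [-1.0, -0.0, -0.0]]
ft_force: [-0.1, -0.5, -0.7]
gripper_width: 0.0336
```

Call:
arm_command(
  rows=[
    {"gripper": 255,"slide": [0,-15,6],"delta_rot": [0,0,0]},
    {"gripper": 255,"slide": [0,-31,12.5],"delta_rot": [0,0,0]},
    {"gripper": 255,"slide": [0,-38,15.5],"delta_rot": [0,0,0]},
    {"gripper": 255,"slide": [0,-38,15.5],"delta_rot": [0,0,0]},
    {"gripper": 255,"slide": [0,-31,13],"delta_rot": [0,0,0]},
    {"gripper": 255,"slide": [0,-22,9],"delta_rot": [0,0,0]},
    {"gripper": 255,"slide": [10,-11,4],"delta_rot": [0,0,0]},
    {"gripper": 255,"slide": [25,0,0],"delta_rot": [0,0,0]},
    {"gripper": 255,"slide": [25,0,0],"delta_rot": [0,0,0]},
    {"gripper": 255,"slide": [15,0,0],"delta_rot": [0,0,0]},
  ],
)

```text
t: 7.6
tool_pos: [0.4884, -0.0838, 0.0698]
tool_rot: [[-0.002, 1.0, 0.001], [-0.0, 0.001, -1.0], [-1.0, -0.002, 0.0]]
ft_force: [1.1, 0.2, -0.7]
gripper_width: 0.0337
```

Call:
arm_command(
  rows=[
    {"gripper": 255,"slide": [8,0,0],"delta_rot": [0,0,0]},
    {"gripper": 255,"slide": [8,0,0],"delta_rot": [0,0,0]},
    {"gripper": 255,"slide": [8,0,0],"delta_rot": [0,0,0]},
    {"gripper": 255,"slide": [6,0,0],"delta_rot": [0,0,0]},
    {"gripper": 255,"slide": [3,0,0],"delta_rot": [0,0,0]},
    {"gripper": 255,"slide": [1,0,0],"delta_rot": [0,0,0]},
    {"gripper": 255,"slide": [0,0,0],"delta_rot": [0,0,0]},
    {"gripper": 255,"slide": [0,0,0],"delta_rot": [0,0,0]},
    {"gripper": 255,"slide": [0,0,0],"delta_rot": [0,0,0]},
    {"gripper": 255,"slide": [0,0,0],"delta_rot": [0,0,0]},
  ],
)

```text
t: 8.85
tool_pos: [0.4889, -0.0842, 0.0377]
tool_rot: [[0.0, 1.0, 0.0], [0.0, 0.0, -1.0], [-1.0, 0.0, -0.0]]
ft_force: [0.5, 0.4, -0.8]
gripper_width: 0.0341
```

Call:
arm_command(
  rows=[
    {"gripper": 255,"slide": [1,0,0],"delta_rot": [0,0,0]},
    {"gripper": 255,"slide": [1,0,0],"delta_rot": [0,0,0]},
    {"gripper": 255,"slide": [0.5,0,0],"delta_rot": [0,0,0]},
    {"gripper": 255,"slide": [0,0,0],"delta_rot": [0,0,0]},
    {"gripper": 120,"slide": [0,0,0],"delta_rot": [0,0,0]},
    {"gripper": 100,"slide": [0,0,0],"delta_rot": [0,0,0]},
    {"gripper": 0,"slide": [0,0,0],"delta_rot": [0,0,0]},
    {"gripper": 0,"slide": [0,0,0],"delta_rot": [0,0,0]},
    {"gripper": 0,"slide": [-10,0,0],"delta_rot": [0,0,0]},
    {"gripper": 0,"slide": [-25,0,0],"delta_rot": [0,0,0]},
  ],
)

```text
t: 10.1
tool_pos: [0.4881, -0.0842, 0.0703]
tool_rot: [[-0.002, 1.0, -0.0], [-0.0, -0.0, -1.0], [-1.0, -0.002, 0.0]]
ft_force: [0.6, 0.0, 0.6]
gripper_width: 0.0867
```

Call:
arm_command(
  rows=[
    {"gripper": 0,"slide": [-50,0,0],"delta_rot": [0,0,0]},
    {"gripper": 0,"slide": [0,45,-18],"delta_rot": [0,0,0]},
    {"gripper": 0,"slide": [0,46,-19],"delta_rot": [0,0,0]},
    {"gripper": 0,"slide": [0,46,-19],"delta_rot": [0,0,0]},
    {"gripper": 0,"slide": [0,47,-18.5],"delta_rot": [0,0,0]},
    {"gripper": 0,"slide": [0,0,0],"delta_rot": [0,0,0]},
    {"gripper": 0,"slide": [15,0,0],"delta_rot": [0,0,0]},
    {"gripper": 0,"slide": [10,0,0],"delta_rot": [0,0,0]},
    {"gripper": 0,"slide": [0,0,0],"delta_rot": [0,0,0]},
    {"gripper": 0,"slide": [0,0,0],"delta_rot": [0,0,0]},
  ],
)

```text
t: 11.35
tool_pos: [0.6725, -0.01, 0.0953]
tool_rot: [[-0.0, 1.0, -0.0], [0.0, -0.0, -1.0], [-1.0, -0.0, -0.0]]
ft_force: [0.2, -0.0, -0.0]
gripper_width: 0.0882
```

```bash
cat > look.py <<'E'
import sys
from h import *
tag=sys.argv[1]
V=[]
for n in("top","side"):
  p,d=capture(n);cv2.imwrite(f"pics/{n}{tag}.png",p[:,:,::-1]);np.save(f"{n}_p.npy",p);np.save(f"{n}_d.npy",d)
  c=CM[n];K=c["camera_matrix"];v,u=np.mgrid[0:420,0:560]
  P=np.stack([(u-K[0,2])/K[0,0]*d,-(v-K[1,2])/K[1,1]*d,-d],-1)@np.array(c["rotation"]).T+c["position"]
  hs=cv2.cvtColor(p,cv2.COLOR_RGB2HSV)
  for a in sys.argv[2:]:
    nm,x,y,z=a.split(",");x,y,z=map(float,(x,y,z))
    m=(d>0)&(abs(P[...,2]-z)<.004)&(np.hypot(P[...,0]-x,P[...,1]-y)<.05)
    if m.sum()>5:
      r=P[m];(cx,cy),rr=cv2.minEnclosingCircle((r[:,:2]*1000).astype(np.float32));print(n,nm,m.sum(),r[:,2].mean().round(4),round(cx,1),round(cy,1),round(2*rr,1))
    else: print(n,nm,"none",m.sum())
E
python3 look.py 1 cap,.489,-.084,.036 white,.6727,-.01,.07
```

```text
top cap 175 0.0356 487.0 -83.1 34.3
top white none 0
side cap 231 0.0362 487.7 -85.8 34.8
side white 434 0.0704 682.1 -9.7 67.7
```

View pics/side1.png

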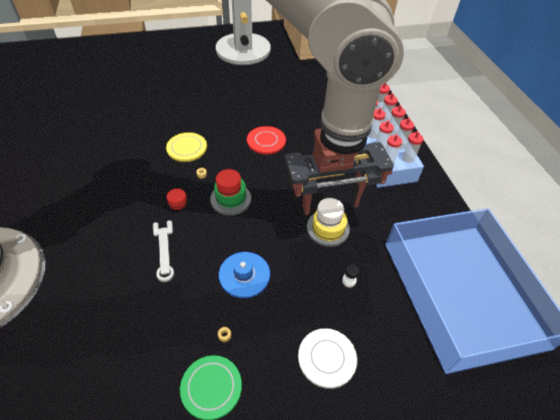

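The cap stands on the blue pad at side (244,270), measured at (0.4875, -0.0845), within 2 mm of the pad centre. The gripper is above the white collar at (330,210), and the stack is intact.

Call:
arm_command(
  rows=[
    {"gripper": 0,"slide": [12,0,0],"delta_rot": [0,0,0]},
    {"gripper": 0,"slide": [10,0,0],"delta_rot": [0,0,0]},
    {"gripper": 0,"slide": [6,0,0],"delta_rot": [0,0,0]},
    {"gripper": 0,"slide": [0,0,0],"delta_rot": [0,0,0]},
    {"gripper": 60,"slide": [0,0,0],"delta_rot": [0,0,0]},
    {"gripper": 80,"slide": [0,0,0],"delta_rot": [0,0,0]},
    {"gripper": 255,"slide": [0,0,0],"delta_rot": [0,0,0]},
    {"gripper": 255,"slide": [0,0,0],"delta_rot": [0,0,0]},
    {"gripper": 255,"slide": [0,0,0],"delta_rot": [0,0,0]},
    {"gripper": 255,"slide": [0,0,0],"delta_rot": [0,0,0]},
  ],
  newtons=20,
)

```text
t: 12.7
tool_pos: [0.673, -0.0096, 0.0673]
tool_rot: [[0.0, 1.0, 0.0], [0.0, 0.0, -1.0], [-1.0, 0.0, -0.0]]
ft_force: [0.8, -0.3, 2.4]
gripper_width: 0.0498
```

Call:
arm_command(
  rows=[
    {"gripper": 255,"slide": [0,0,0],"delta_rot": [0,0,0]},
    {"gripper": 255,"slide": [-5,0,0],"delta_rot": [0,0,0]},
    {"gripper": 255,"slide": [-15,0,0],"delta_rot": [0,0,0]},
    {"gripper": 255,"slide": [-25,0,0],"delta_rot": [0,0,0]},
    {"gripper": 255,"slide": [-15,-6,20],"delta_rot": [0,0,0]},
    {"gripper": 255,"slide": [0,-14,47],"delta_rot": [0,0,0]},
    {"gripper": 255,"slide": [0,-16,55],"delta_rot": [0,0,0]},
    {"gripper": 255,"slide": [0,-16,55],"delta_rot": [0,0,0]},
    {"gripper": 255,"slide": [0,-14,47],"delta_rot": [0,0,0]},
    {"gripper": 255,"slide": [0,-10,33],"delta_rot": [0,0,0]},
  ],
)

```text
t: 13.95
tool_pos: [0.5943, -0.2714, 0.128]
tool_rot: [[-0.0, 1.0, -0.004], [-0.002, -0.004, -1.0], [-1.0, -0.0, 0.002]]
ft_force: [-0.8, 0.5, -1.7]
gripper_width: 0.0499
```

Call:
arm_command(
  rows=[
    {"gripper": 255,"slide": [0,0,0],"delta_rot": [0,0,0]},
    {"gripper": 255,"slide": [15,0,0],"delta_rot": [0,0,0]},
    {"gripper": 255,"slide": [25,0,0],"delta_rot": [0,0,0]},
    {"gripper": 255,"slide": [20,0,0],"delta_rot": [0,0,0]},
    {"gripper": 255,"slide": [10,0,0],"delta_rot": [0,0,0]},
    {"gripper": 255,"slide": [8,0,0],"delta_rot": [0,0,0]},
    {"gripper": 255,"slide": [5,0,0],"delta_rot": [0,0,0]},
    {"gripper": 255,"slide": [4,0,0],"delta_rot": [0,0,0]},
    {"gripper": 255,"slide": [0,0,0],"delta_rot": [0,0,0]},
    {"gripper": 255,"slide": [0,0,0],"delta_rot": [0,0,0]},
  ],
)

```text
t: 15.2
tool_pos: [0.5971, -0.2668, 0.0405]
tool_rot: [[0.001, 1.0, 0.0], [-0.0, 0.0, -1.0], [-1.0, 0.001, 0.0]]
ft_force: [-0.1, 0.2, -0.8]
gripper_width: 0.0497
```

Call:
arm_command(
  rows=[
    {"gripper": 255,"slide": [2,0,0],"delta_rot": [0,0,0]},
    {"gripper": 255,"slide": [2,0,0],"delta_rot": [0,0,0]},
    {"gripper": 255,"slide": [1,0,0],"delta_rot": [0,0,0]},
    {"gripper": 255,"slide": [0,0,0],"delta_rot": [0,0,0]},
    {"gripper": 75,"slide": [0,0,0],"delta_rot": [0,0,0]},
    {"gripper": 50,"slide": [0,0,0],"delta_rot": [0,0,0]},
    {"gripper": 0,"slide": [0,0,0],"delta_rot": [0,0,0]},
    {"gripper": 0,"slide": [0,0,0],"delta_rot": [0,0,0]},
    {"gripper": 0,"slide": [-10,0,0],"delta_rot": [0,0,0]},
    {"gripper": 0,"slide": [-25,0,0],"delta_rot": [0,0,0]},
  ],
)

```text
t: 16.45
tool_pos: [0.5962, -0.2663, 0.07]
tool_rot: [[-0.002, 1.0, 0.0], [0.001, 0.0, -1.0], [-1.0, -0.002, -0.001]]
ft_force: [1.2, -0.8, 0.2]
gripper_width: 0.0879
```

Call:
arm_command(
  rows=[
    {"gripper": 0,"slide": [-40,0,0],"delta_rot": [0,0,0]},
    {"gripper": 0,"slide": [0,15,-50],"delta_rot": [0,0,0]},
    {"gripper": 0,"slide": [0,16,-51],"delta_rot": [0,0,0]},
    {"gripper": 0,"slide": [0,16,-51],"delta_rot": [0,0,0]},
    {"gripper": 0,"slide": [0,16,-51],"delta_rot": [0,0,0]},
    {"gripper": 0,"slide": [0,14,-50],"delta_rot": [0,0,0]},
    {"gripper": 0,"slide": [0,0,0],"delta_rot": [0,0,0]},
    {"gripper": 0,"slide": [20,0,0],"delta_rot": [0,0,0]},
    {"gripper": 0,"slide": [10,0,0],"delta_rot": [0,0,0]},
    {"gripper": 0,"slide": [0,0,0],"delta_rot": [0,0,0]},
  ],
)

```text
t: 17.7
tool_pos: [0.6725, -0.0153, 0.0786]
tool_rot: [[-0.003, 1.0, -0.002], [-0.001, -0.002, -1.0], [-1.0, -0.003, 0.001]]
ft_force: [0.7, -0.4, 0.9]
gripper_width: 0.0879
```

```bash
python3 look.py 2 white,.597,-.2665,.038 yellow,.6745,-.013,.04 cap,.489,-.084,.036
```

```text
top white 365 0.0374 594.2 -265.9 50.5
top yellow none 0
top cap 168 0.0355 486.4 -83.1 34.5
side white 783 0.0385 595.7 -268.0 50.6
side yellow 709 0.0405 674.7 -14.0 67.0
side cap 239 0.0365 487.5 -84.7 37.0
```

View pics/side2.png

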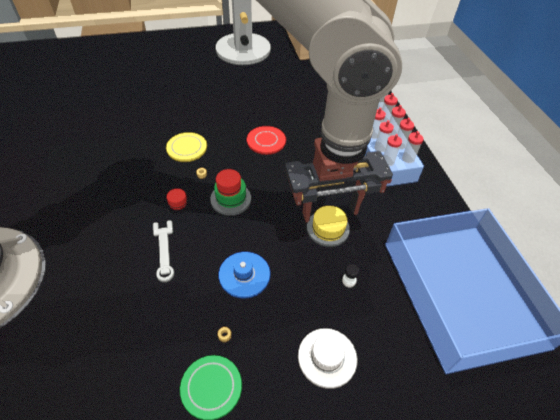

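The white collar stands on its pad at side (328,352), measured at (0.595, -0.267), about 2 mm off centre. The yellow base is now exposed at (330,220), at (0.6747, -0.013).

Call:
arm_command(
  rows=[
    {"gripper": 0,"slide": [10,2,-2],"delta_rot": [0,0,0]},
    {"gripper": 0,"slide": [12,0,0],"delta_rot": [0,0,0]},
    {"gripper": 0,"slide": [10,0,0],"delta_rot": [0,0,0]},
    {"gripper": 0,"slide": [7,0,0],"delta_rot": [0,0,0]},
    {"gripper": 0,"slide": [4,0,0],"delta_rot": [0,0,0]},
    {"gripper": 0,"slide": [0,0,0],"delta_rot": [0,0,0]},
    {"gripper": 40,"slide": [0,0,0],"delta_rot": [0,0,0]},
    {"gripper": 255,"slide": [0,0,0],"delta_rot": [0,0,0]},
    {"gripper": 255,"slide": [0,0,0],"delta_rot": [0,0,0]},
    {"gripper": 255,"slide": [0,0,0],"delta_rot": [0,0,0]},
  ],
  newtons=25,
)

```text
t: 19.05
tool_pos: [0.6761, -0.0116, 0.0375]
tool_rot: [[0.001, 1.0, 0.0], [0.0, 0.0, -1.0], [-1.0, 0.001, -0.0]]
ft_force: [0.0, 0.9, 1.9]
gripper_width: 0.0657
```

Call:
arm_command(
  rows=[
    {"gripper": 255,"slide": [0,0,0],"delta_rot": [0,0,0]},
    {"gripper": 255,"slide": [-5,0,0],"delta_rot": [0,0,0]},
    {"gripper": 255,"slide": [-15,0,0],"delta_rot": [0,0,0]},
    {"gripper": 255,"slide": [-30,0,0],"delta_rot": [0,0,0]},
    {"gripper": 255,"slide": [-40,0,0],"delta_rot": [0,0,0]},
    {"gripper": 255,"slide": [0,-10,-12],"delta_rot": [0,0,0]},
    {"gripper": 255,"slide": [0,-20,-24],"delta_rot": [0,0,0]},
    {"gripper": 255,"slide": [0,-30,-34],"delta_rot": [0,0,0]},
    {"gripper": 255,"slide": [0,-35,-40],"delta_rot": [0,0,0]},
    {"gripper": 255,"slide": [0,-35,-40],"delta_rot": [0,0,0]},
  ],
)

```text
t: 20.3
tool_pos: [0.5435, 0.1399, 0.1265]
tool_rot: [[-0.001, 1.0, 0.001], [0.0, 0.001, -1.0], [-1.0, -0.001, -0.0]]
ft_force: [-0.0, 1.2, -1.2]
gripper_width: 0.0657
```

Call:
arm_command(
  rows=[
    {"gripper": 255,"slide": [0,-35,-40],"delta_rot": [0,0,0]},
    {"gripper": 255,"slide": [0,-35,-40],"delta_rot": [0,0,0]},
    {"gripper": 255,"slide": [0,-32,-38],"delta_rot": [0,0,0]},
    {"gripper": 255,"slide": [0,-23,-26],"delta_rot": [0,0,0]},
    {"gripper": 255,"slide": [0,-12,-14],"delta_rot": [0,0,0]},
    {"gripper": 255,"slide": [10,0,0],"delta_rot": [0,0,0]},
    {"gripper": 255,"slide": [20,0,0],"delta_rot": [0,0,0]},
    {"gripper": 255,"slide": [20,0,0],"delta_rot": [0,0,0]},
    {"gripper": 255,"slide": [0,0,0],"delta_rot": [0,0,0]},
    {"gripper": 255,"slide": [0,0,0],"delta_rot": [0,0,0]},
  ],
)

```text
t: 21.55
tool_pos: [0.4092, 0.2956, 0.0773]
tool_rot: [[0.0, 1.0, -0.001], [-0.0, -0.001, -1.0], [-1.0, 0.0, 0.0]]
ft_force: [-0.4, 0.3, -0.7]
gripper_width: 0.0656
```

Call:
arm_command(
  rows=[
    {"gripper": 255,"slide": [10,0,0],"delta_rot": [0,0,0]},
    {"gripper": 255,"slide": [10,0,0],"delta_rot": [0,0,0]},
    {"gripper": 255,"slide": [8,0,0],"delta_rot": [0,0,0]},
    {"gripper": 255,"slide": [5,0,0],"delta_rot": [0,0,0]},
    {"gripper": 255,"slide": [3,0,0],"delta_rot": [0,0,0]},
    {"gripper": 255,"slide": [2,0,0],"delta_rot": [0,0,0]},
    {"gripper": 255,"slide": [1,0,0],"delta_rot": [0,0,0]},
    {"gripper": 255,"slide": [0,0,0],"delta_rot": [0,0,0]},
    {"gripper": 255,"slide": [0,0,0],"delta_rot": [0,0,0]},
    {"gripper": 255,"slide": [0,0,0],"delta_rot": [0,0,0]},
  ],
)

```text
t: 22.8
tool_pos: [0.4088, 0.2964, 0.0383]
tool_rot: [[0.0, 1.0, 0.0], [0.0, 0.0, -1.0], [-1.0, 0.0, -0.0]]
ft_force: [0.3, -0.6, -1.0]
gripper_width: 0.0658
```

Now I'll release yellow, rise and go above red at (0.489, 0.107).

Call:
arm_command(
  rows=[
    {"gripper": 255,"slide": [0.5,0,0],"delta_rot": [0,0,0]},
    {"gripper": 255,"slide": [0,0,0],"delta_rot": [0,0,0]},
    {"gripper": 45,"slide": [0,0,0],"delta_rot": [0,0,0]},
    {"gripper": 20,"slide": [0,0,0],"delta_rot": [0,0,0]},
    {"gripper": 0,"slide": [0,0,0],"delta_rot": [0,0,0]},
    {"gripper": 0,"slide": [0,0,0],"delta_rot": [0,0,0]},
    {"gripper": 0,"slide": [-8,0,0],"delta_rot": [0,0,0]},
    {"gripper": 0,"slide": [-25,0,0],"delta_rot": [0,0,0]},
    {"gripper": 0,"slide": [-45,0,0],"delta_rot": [0,0,0]},
    {"gripper": 0,"slide": [0,0,0],"delta_rot": [0,0,0]},
  ],
)

```text
t: 24.05
tool_pos: [0.4105, 0.2976, 0.1187]
tool_rot: [[0.004, 1.0, -0.0], [0.005, -0.0, -1.0], [-1.0, 0.004, -0.005]]
ft_force: [-0.2, 0.5, -0.2]
gripper_width: 0.0873
```

Call:
arm_command(
  rows=[
    {"gripper": 0,"slide": [0,16,37],"delta_rot": [0,0,0]},
    {"gripper": 0,"slide": [0,16,38],"delta_rot": [0,0,0]},
    {"gripper": 0,"slide": [0,16,38],"delta_rot": [0,0,0]},
    {"gripper": 0,"slide": [0,16,38],"delta_rot": [0,0,0]},
    {"gripper": 0,"slide": [0,16,38],"delta_rot": [0,0,0]},
    {"gripper": 0,"slide": [0,0,0],"delta_rot": [0,0,0]},
    {"gripper": 0,"slide": [10,0,0],"delta_rot": [0,0,0]},
    {"gripper": 0,"slide": [5,0,0],"delta_rot": [0,0,0]},
    {"gripper": 0,"slide": [0,0,0],"delta_rot": [0,0,0]},
    {"gripper": 0,"slide": [0,0,0],"delta_rot": [0,0,0]},
  ],
)

```text
t: 25.3
tool_pos: [0.4886, 0.1079, 0.1006]
tool_rot: [[-0.0, 1.0, 0.001], [0.0, 0.001, -1.0], [-1.0, -0.0, -0.0]]
ft_force: [-0.6, 0.6, 0.1]
gripper_width: 0.0877
```

```bash
python3 look.py 3 yellow,.409,.2955,.04 red,.489,.107,.07 green,.4913,.11,.04
```

```text
top yellow 300 0.0398 409.3 302.0 61.5
top red 21 0.0695 486.8 86.9 21.7
top green 50 0.0397 489.1 90.4 46.4
side yellow 37 0.0403 382.9 292.7 40.8
side red 366 0.0704 489.4 106.5 52.4
side green 197 0.0401 491.9 109.1 66.7
```

View pics/side3.png

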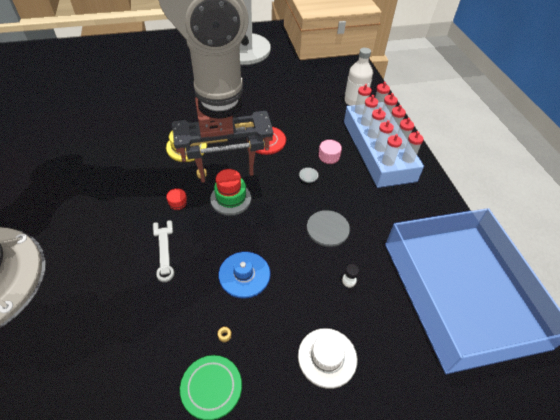

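The gripper hides yellow for now. The right stand at (328,228) is empty, and red on green at (229,185) is undisturbed below the gripper. Next I'll grasp red, with the TCP at z 0.067.

Call:
arm_command(
  rows=[
    {"gripper": 0,"slide": [12,0,1],"delta_rot": [0,0,0]},
    {"gripper": 0,"slide": [12,0,0],"delta_rot": [0,0,0]},
    {"gripper": 0,"slide": [7,0,0],"delta_rot": [0,0,0]},
    {"gripper": 0,"slide": [2,0,0],"delta_rot": [0,0,0]},
    {"gripper": 60,"slide": [0,0,0],"delta_rot": [0,0,0]},
    {"gripper": 80,"slide": [0,0,0],"delta_rot": [0,0,0]},
    {"gripper": 255,"slide": [0,0,0],"delta_rot": [0,0,0]},
    {"gripper": 255,"slide": [0,0,0],"delta_rot": [0,0,0]},
    {"gripper": 255,"slide": [0,0,0],"delta_rot": [0,0,0]},
    {"gripper": 255,"slide": [0,0,0],"delta_rot": [0,0,0]},
  ],
  newtons=20,
)

```text
t: 26.65
tool_pos: [0.489, 0.1064, 0.0678]
tool_rot: [[0.0, 1.0, 0.0], [0.0, 0.0, -1.0], [-1.0, 0.0, -0.0]]
ft_force: [0.5, 0.3, 1.8]
gripper_width: 0.0499
```

Call:
arm_command(
  rows=[
    {"gripper": 255,"slide": [0,0,0],"delta_rot": [0,0,0]},
    {"gripper": 255,"slide": [-5,0,0],"delta_rot": [0,0,0]},
    {"gripper": 255,"slide": [-15,0,0],"delta_rot": [0,0,0]},
    {"gripper": 255,"slide": [-30,0,0],"delta_rot": [0,0,0]},
    {"gripper": 255,"slide": [0,10,-15],"delta_rot": [0,0,0]},
    {"gripper": 255,"slide": [0,22,-33],"delta_rot": [0,0,0]},
    {"gripper": 255,"slide": [0,28,-43],"delta_rot": [0,0,0]},
    {"gripper": 255,"slide": [0,26,-40],"delta_rot": [0,0,0]},
    {"gripper": 255,"slide": [0,19,-30],"delta_rot": [0,0,0]},
    {"gripper": 255,"slide": [0,10,-15.5],"delta_rot": [0,0,0]},
  ],
)

```text
t: 27.9
tool_pos: [0.604, 0.2865, 0.1166]
tool_rot: [[-0.0, 1.0, 0.004], [0.001, 0.004, -1.0], [-1.0, -0.0, -0.001]]
ft_force: [-0.6, -1.3, 0.1]
gripper_width: 0.0497
```

Call:
arm_command(
  rows=[
    {"gripper": 255,"slide": [10,0,0],"delta_rot": [0,0,0]},
    {"gripper": 255,"slide": [20,0,0],"delta_rot": [0,0,0]},
    {"gripper": 255,"slide": [20,0,0],"delta_rot": [0,0,0]},
    {"gripper": 255,"slide": [12,0,0],"delta_rot": [0,0,0]},
    {"gripper": 255,"slide": [8,0,0],"delta_rot": [0,0,0]},
    {"gripper": 255,"slide": [5,0,0],"delta_rot": [0,0,0]},
    {"gripper": 255,"slide": [3,0,0],"delta_rot": [0,0,0]},
    {"gripper": 255,"slide": [0,0,0],"delta_rot": [0,0,0]},
    {"gripper": 255,"slide": [0,0,0],"delta_rot": [0,0,0]},
    {"gripper": 255,"slide": [0,0,0],"delta_rot": [0,0,0]},
  ],
)

```text
t: 29.15
tool_pos: [0.6039, 0.283, 0.04]
tool_rot: [[0.0, 1.0, 0.0], [0.0, 0.0, -1.0], [-1.0, 0.0, -0.0]]
ft_force: [-0.2, -0.7, -1.1]
gripper_width: 0.0498
```

Lower 4 mm, release, then go to green at (0.4915, 0.1105).

Call:
arm_command(
  rows=[
    {"gripper": 255,"slide": [2,0,0],"delta_rot": [0,0,0]},
    {"gripper": 255,"slide": [1.5,0,0],"delta_rot": [0,0,0]},
    {"gripper": 255,"slide": [0.5,0,0],"delta_rot": [0,0,0]},
    {"gripper": 255,"slide": [0,0,0],"delta_rot": [0,0,0]},
    {"gripper": 75,"slide": [0,0,0],"delta_rot": [0,0,0]},
    {"gripper": 50,"slide": [0,0,0],"delta_rot": [0,0,0]},
    {"gripper": 0,"slide": [0,0,0],"delta_rot": [0,0,0]},
    {"gripper": 0,"slide": [0,0,0],"delta_rot": [0,0,0]},
    {"gripper": 0,"slide": [-10,0,0],"delta_rot": [0,0,0]},
    {"gripper": 0,"slide": [-40,0,0],"delta_rot": [0,0,0]},
  ],
)

```text
t: 30.4
tool_pos: [0.6022, 0.2823, 0.0846]
tool_rot: [[-0.004, 1.0, 0.0], [-0.002, 0.0, -1.0], [-1.0, -0.004, 0.002]]
ft_force: [0.1, 0.5, 1.2]
gripper_width: 0.0881
```

Call:
arm_command(
  rows=[
    {"gripper": 0,"slide": [-20,0,0],"delta_rot": [0,0,0]},
    {"gripper": 0,"slide": [0,-28,43],"delta_rot": [0,0,0]},
    {"gripper": 0,"slide": [0,-28,43],"delta_rot": [0,0,0]},
    {"gripper": 0,"slide": [0,-28,43],"delta_rot": [0,0,0]},
    {"gripper": 0,"slide": [0,-28.5,43.5],"delta_rot": [0,0,0]},
    {"gripper": 0,"slide": [0,0,0],"delta_rot": [0,0,0]},
    {"gripper": 0,"slide": [15,0,0],"delta_rot": [0,0,0]},
    {"gripper": 0,"slide": [10,0,0],"delta_rot": [0,0,0]},
    {"gripper": 0,"slide": [0,0,0],"delta_rot": [0,0,0]},
    {"gripper": 0,"slide": [0,0,0],"delta_rot": [0,0,0]},
  ],
)

```text
t: 31.65
tool_pos: [0.4915, 0.1106, 0.0804]
tool_rot: [[-0.0, 1.0, 0.001], [-0.0, 0.001, -1.0], [-1.0, -0.0, 0.0]]
ft_force: [-0.5, 0.0, -0.3]
gripper_width: 0.0876
```

```bash
python3 look.py 4 yellow,.409,.2955,.04 red,.604,.283,.038 green,.4913,.11,.04
```

```text
top yellow 181 0.0396 411.2 307.7 57.8
top red 374 0.0376 601.3 284.1 51.2
top green 105 0.0393 488.8 90.3 46.0
side yellow 107 0.0405 405.4 295.9 68.2
side red 34 0.0383 618.6 283.0 33.3
side green 600 0.0404 491.6 109.8 68.0
```

View pics/side4.png

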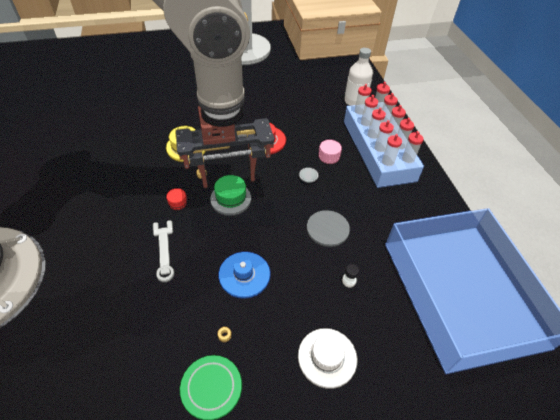

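Red is on its pad, at about (0.601, 0.284) from the top view. Green is bare at (230,190), at (0.4915, 0.110). Next I'll grasp it, with the TCP at z 0.037.

Call:
arm_command(
  rows=[
    {"gripper": 0,"slide": [12,0,0],"delta_rot": [0,0,0]},
    {"gripper": 0,"slide": [12,0,0],"delta_rot": [0,0,0]},
    {"gripper": 0,"slide": [10,0,0],"delta_rot": [0,0,0]},
    {"gripper": 0,"slide": [6,0,0],"delta_rot": [0,0,0]},
    {"gripper": 0,"slide": [3,0,0],"delta_rot": [0,0,0]},
    {"gripper": 0,"slide": [0,0,0],"delta_rot": [0,0,0]},
    {"gripper": 40,"slide": [0,0,0],"delta_rot": [0,0,0]},
    {"gripper": 255,"slide": [0,0,0],"delta_rot": [0,0,0]},
    {"gripper": 255,"slide": [0,0,0],"delta_rot": [0,0,0]},
    {"gripper": 255,"slide": [0,0,0],"delta_rot": [0,0,0]},
  ],
  newtons=25,
)

```text
t: 33.0
tool_pos: [0.4916, 0.1104, 0.0379]
tool_rot: [[0.001, 1.0, 0.0], [0.0, 0.0, -1.0], [-1.0, 0.001, -0.0]]
ft_force: [-0.5, -0.1, 2.5]
gripper_width: 0.0658
```

Call:
arm_command(
  rows=[
    {"gripper": 255,"slide": [0,0,0],"delta_rot": [0,0,0]},
    {"gripper": 255,"slide": [-5,0,0],"delta_rot": [0,0,0]},
    {"gripper": 255,"slide": [-20,0,0],"delta_rot": [0,0,0]},
    {"gripper": 255,"slide": [-30,0,0],"delta_rot": [0,0,0]},
    {"gripper": 255,"slide": [-15,-4,17],"delta_rot": [0,0,0]},
    {"gripper": 255,"slide": [0,-8,35],"delta_rot": [0,0,0]},
    {"gripper": 255,"slide": [0,-11,48],"delta_rot": [0,0,0]},
    {"gripper": 255,"slide": [0,-12,55],"delta_rot": [0,0,0]},
    {"gripper": 255,"slide": [0,-12,55],"delta_rot": [0,0,0]},
    {"gripper": 255,"slide": [0,-12,55],"delta_rot": [0,0,0]},
  ],
)

```text
t: 34.25
tool_pos: [0.4305, -0.157, 0.1075]
tool_rot: [[-0.001, 1.0, -0.0], [0.0, -0.0, -1.0], [-1.0, -0.001, -0.0]]
ft_force: [1.9, -0.9, -2.6]
gripper_width: 0.0659
```

Call:
arm_command(
  rows=[
    {"gripper": 255,"slide": [0,-12,50],"delta_rot": [0,0,0]},
    {"gripper": 255,"slide": [0,-9,40],"delta_rot": [0,0,0]},
    {"gripper": 255,"slide": [0,-7,29.5],"delta_rot": [0,0,0]},
    {"gripper": 255,"slide": [0,0,0],"delta_rot": [0,0,0]},
    {"gripper": 255,"slide": [10,0,0],"delta_rot": [0,0,0]},
    {"gripper": 255,"slide": [20,0,0],"delta_rot": [0,0,0]},
    {"gripper": 255,"slide": [15,0,0],"delta_rot": [0,0,0]},
    {"gripper": 255,"slide": [10,0,0],"delta_rot": [0,0,0]},
    {"gripper": 255,"slide": [0,0,0],"delta_rot": [0,0,0]},
    {"gripper": 255,"slide": [0,0,0],"delta_rot": [0,0,0]},
  ],
)

```text
t: 35.5
tool_pos: [0.4046, -0.2743, 0.0529]
tool_rot: [[0.0, 1.0, 0.0], [-0.0, 0.0, -1.0], [-1.0, 0.0, 0.0]]
ft_force: [0.5, -0.0, -1.0]
gripper_width: 0.066
```

Call:
arm_command(
  rows=[
    {"gripper": 255,"slide": [6,0,0],"delta_rot": [0,0,0]},
    {"gripper": 255,"slide": [5,0,0],"delta_rot": [0,0,0]},
    {"gripper": 255,"slide": [2,0,0],"delta_rot": [0,0,0]},
    {"gripper": 255,"slide": [1,0,0],"delta_rot": [0,0,0]},
    {"gripper": 255,"slide": [0.5,0,0],"delta_rot": [0,0,0]},
    {"gripper": 255,"slide": [0,0,0],"delta_rot": [0,0,0]},
    {"gripper": 255,"slide": [0,0,0],"delta_rot": [0,0,0]},
    {"gripper": 45,"slide": [0,0,0],"delta_rot": [0,0,0]},
    {"gripper": 20,"slide": [0,0,0],"delta_rot": [0,0,0]},
    {"gripper": 0,"slide": [0,0,0],"delta_rot": [0,0,0]},
  ],
)

```text
t: 36.75
tool_pos: [0.4045, -0.2743, 0.0382]
tool_rot: [[0.0, 1.0, 0.0], [-0.0, 0.0, -1.0], [-1.0, 0.0, 0.0]]
ft_force: [0.3, 1.1, -0.1]
gripper_width: 0.0866
```

Call:
arm_command(
  rows=[
    {"gripper": 0,"slide": [0,0,0],"delta_rot": [0,0,0]},
    {"gripper": 0,"slide": [-8,0,0],"delta_rot": [0,0,0]},
    {"gripper": 0,"slide": [-25,0,0],"delta_rot": [0,0,0]},
    {"gripper": 0,"slide": [-50,0,0],"delta_rot": [0,0,0]},
    {"gripper": 0,"slide": [-60,0,0],"delta_rot": [0,0,0]},
    {"gripper": 0,"slide": [-40,0,0],"delta_rot": [0,0,0]},
    {"gripper": 0,"slide": [0,0,60],"delta_rot": [0,0,0]},
    {"gripper": 0,"slide": [0,0,60],"delta_rot": [0,0,0]},
    {"gripper": 0,"slide": [0,0,60],"delta_rot": [0,0,0]},
    {"gripper": 0,"slide": [0,0,0],"delta_rot": [0,0,0]},
  ],
)

```text
t: 38.0
tool_pos: [0.402, -0.459, 0.2217]
tool_rot: [[-0.001, 1.0, -0.006], [-0.004, -0.006, -1.0], [-1.0, -0.001, 0.004]]
ft_force: [-0.7, 0.8, 0.3]
gripper_width: 0.0876
```

```bash
python3 look.py 5 yellow,.409,.2955,.04 red,.604,.283,.038 green,.4045,-.274,.04 white,.597,-.2665,.038 cap,.489,-.084,.036
```

```text
top yellow 726 0.0397 407.1 295.4 66.4
top red 372 0.0375 601.2 284.9 50.7
top green 721 0.0396 402.6 -272.2 67.0
top white 364 0.0373 594.4 -265.0 51.0
top cap 172 0.0354 486.2 -83.5 34.4
side yellow 444 0.0404 407.2 293.9 71.1
side red 243 0.0383 602.1 282.6 52.4
side green none 0
side white 787 0.0384 595.6 -267.9 50.4
side cap 226 0.0364 487.8 -85.7 34.5
```

View pics/top5.png

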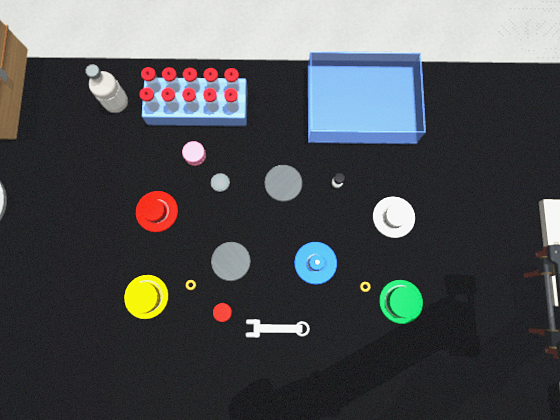

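View pics/side5.png

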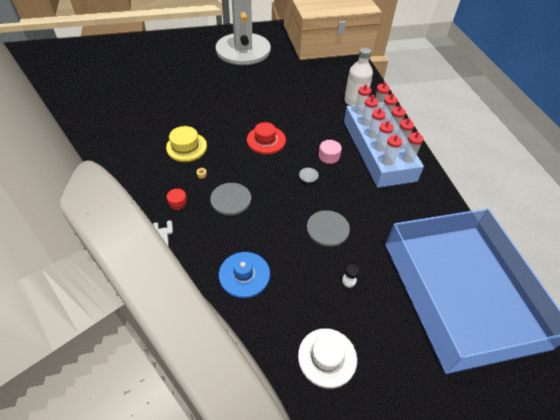

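All five parts are on their own pads: in the top view, yellow (146,296), red (156,211), white (394,217), blue (316,262) and green (401,301). A white object lies under the gripper at the right edge, so I'll back off and settle before handing in.

Call:
arm_command(
  rows=[
    {"gripper": 0,"slide": [-20,0,0],"delta_rot": [0,0,0]},
    {"gripper": 0,"slide": [-20,0,-20],"delta_rot": [0,0,0]},
    {"gripper": 0,"slide": [0,0,-20],"delta_rot": [0,0,0]},
    {"gripper": 0,"slide": [0,0,0],"delta_rot": [0,0,0]},
    {"gripper": 0,"slide": [0,0,0],"delta_rot": [0,0,0]},
    {"gripper": 0,"slide": [0,0,0],"delta_rot": [0,0,0]},
    {"gripper": 0,"slide": [0,0,0],"delta_rot": [0,0,0]},
    {"gripper": 0,"slide": [0,0,0],"delta_rot": [0,0,0]},
    {"gripper": 0,"slide": [0,0,0],"delta_rot": [0,0,0]},
    {"gripper": 0,"slide": [0,0,0],"delta_rot": [0,0,0]},
  ],
)

```text
t: 39.35
tool_pos: [0.4044, -0.4142, 0.2611]
tool_rot: [[-0.0, 1.0, 0.0], [0.0, 0.0, -1.0], [-1.0, -0.0, -0.0]]
ft_force: [-0.5, -0.4, -0.5]
gripper_width: 0.0874
```

```bash
python3 look.py 6 yellow,.409,.2955,.04 red,.604,.283,.038 green,.4045,-.274,.04 white,.597,-.2665,.038 cap,.489,-.084,.036; python3 -c "
from rig import arm
print(arm.sense()['ft_force'],arm.sense()['tool_pos']); print(arm.sign_off())"
```

```text
top yellow 729 0.0398 406.8 295.3 66.6
top red 363 0.0375 600.8 284.7 50.8
top green 721 0.0396 402.5 -272.4 66.5
top white 365 0.0374 594.6 -265.1 50.9
top cap 177 0.0358 486.9 -83.5 34.5
side yellow none 0
side red 241 0.0385 601.9 283.8 54.1
side green none 0
side white 783 0.0384 595.6 -267.9 50.6
side cap none 0
[ 0.23539708 -0.3146213   1.03003665] [ 0.40440101 -0.41419698  0.2611288 ]
the job is handed in; nothing more can be done
None
```

I took both stacks apart and set all five parts on the pads of their own colour, then handed the job in at about 39.5 s. No verdict was reported. The order was blue cap, white collar, yellow base, red collar and green base. The smaller loose red disc and the pink one were left alone.

- **Position:** the last depth checks put every part within about 4 mm of its pad's centre, with tops at 36–40 mm, which fits parts standing flat on the 8 mm pads. The gripper was open and clear of everything, with about 1 N on the wrist.
- **Views:** the two cameras disagreed by up to about 3 mm. In the final check the side camera gave no reading for yellow, green and the cap, probably because the arm was in the way, so those three rest on the top view. The side view had confirmed yellow and the cap one look earlier, but never green.

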